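# Lock the bowl of the cutter and start it

## Task

Get the bowl cutter running: close its hinged lid fully, then turn the bowl by its handle a quarter turn anticlockwise (seen from above) until the bayonet clicks home and stays locked, and only then throw the start lever all the way over to the rear. Leave the things that stand around the machine in their places, the fragile sugar showpiece above all, and let go of the machine at the end.

Things in the scene. Friction and masses are not known exactly. Their poses are not given: they have to be found in the camera images.
- machine: bowl cutter, fixed to the bench: low grey motor base 210 x 200 mm, 60 mm high, with a grey control box (130 x 100 mm, 91 mm high) joined to its right side (-y), centred 185 mm from the bowl axis. Origin: on the vertical bowl axis, at bench height; its z is up, its -x is the cutter's front, +x its rear.
- bowl (a joint): turn of the steel bowl (200 mm across, rim 190 mm up) in its bayonet, rad, positive anticlockwise from above. At 0 the handle points along the cutter's +y (its left); at 1.571, the stop, along its -x (front): locked. It takes 0.1 N m up to about 1.1, then up to 0.6 N m over a sprung catch; past its crest at 1.43 the bowl snaps on to the stop and is held. It starts at 0; left short of the crest it springs back a little.
- handle_bar (a point): middle of the upright bar of the bowl's black handle: bar 22 mm thick, 155 mm from the bowl axis, upright from 104 to 180 mm above the bench, its bent top end reaching 191 mm; this point is 142 mm above the bench. 44 mm are free between bar and bowl. Site axes: y points outward from the bowl axis, z up. 
- lid (a joint): opening angle of the lid, rad: 0 closed (level), up to 1.2, starting half open; it stays where it is left (stiff hinge, 0.4 N m). The lid rides on the bowl; its hinge is on the side of the bowl opposite the handle, so its free edge is the one next to the handle.
- lid_hinge (a point): on the lid's hinge line, mid-length, level with the lid's top face (10 mm above the hinge line, which lies 190 mm above the bench and 104 mm from the bowl axis). Site axes turn with the lid: x along the hinge, y along the lid towards its free edge, z out of its top face.
- lid_edge (a point): on the top face of the round white lid (206 mm across, 10 mm thick), 190 mm from the hinge, in the middle near the free edge; a tab ends 28 mm further out. A round filler stub 50 mm across and 35 mm high stands on the lid 70 mm from the hinge. Axes as lid_hinge.
- lever (a joint): start lever, rad: 0 = leaning 0.6 rad to the cutter's front (-x), 1.2 = leaning 0.6 rad to its rear (+x), running. It stays where it is left; about 0.12 N m moves it.
- lever_tip (a point): middle of the lever's black cross bar (20 mm thick, 76 mm wide, along the cutter's y). The lever is 85 mm long from its pivot; the pivot is on the top of the control box, 98 mm above the bench, in the cutter's frame at x = 0, y = -185 mm. Steel stem 14 mm thick.
- showpiece: amber sugar showpiece, a fin 140 mm tall on a round clear foot 90 mm across with red petals, fragile; stands beyond the front left corner of the cutter; origin under its foot
- mould: round open pale-green baking mould, 150 mm across, 40 mm high, on the bench under where the handle starts; origin under its centre
- jar: closed glass jar, 84 mm across, 125 mm high, behind the cutter; origin under its centre
- bottle: clear bottle, 64 mm across, 190 mm high, behind the cutter; origin under its centre

How it is judged:
On the way, in this order (a step that is already met when the one before it is completed fails the run):
1. the lid is closed, the bowl not yet turned far (value of joint lid below 0.06 rad and value of joint bowl below 1 rad and value of joint lever below 0.4 rad), for 0.2 s.
2. the bowl is locked at its stop, lid closed, lever not yet thrown (value of joint lid below 0.06 rad and value of joint bowl above 1.5 rad and value of joint lever below 0.4 rad), for 0.2 s.
3. the start lever is thrown, lid closed and bowl locked (value of joint lid below 0.06 rad and value of joint bowl above 1.5 rad and value of joint lever above 1.05 rad), for 0.2 s.
At the end, for the whole second after the job is handed in: Lid closed (within 0.06 rad), bowl locked (1.50 rad or more of 1.571), start lever over to the rear (1.05 rad or more of 1.2), all at rest, none of showpiece, mould, jar and bottle moved more than 30 mm and the showpiece not tipped (all of step 3 and velocity of joint lid between -0.05 and 0.05 rad/s and velocity of joint bowl between -0.05 and 0.05 rad/s and velocity of joint lever between -0.05 and 0.05 rad/s); the robot touches nothing.
It fails at once if the showpiece, mould, jar or bottle is moved more than 30 mm (distance of any of showpiece, mould, jar, bottle from where it was at the start of the episode above 0.03 m).
It fails at once if the sugar showpiece is tipped by more than 0.25 rad (angle between showpiece's own z axis and vertical above 0.25 rad).
It also fails if it takes over 54 s, if anything falls off the work surface, if the arm or the gripper's body presses on something with over 40 N, if the wrist force passes 120 N, or if a joint passes its speed limit or range.

## Robot

A 6-joint arm with a two-finger parallel gripper is mounted at the origin on the work surface. World frame = base frame: x ahead of the robot, y to its left, z up, the work surface at z = 0. Lengths are in m, angles in rad, forces in N, time in s.
With the tool pointing down it reaches from about 0.375 to 0.9 m from the base axis. Payload 3.1 kg.
Tool frame: the origin (TCP) lies at the centre of the arm's flange, where the gripper is bolted on; the fingertips stand 182 mm ahead of it and the grasp point (between the pads) lies 164 mm ahead of it; z points along the fingers, y is the line along which they close (so a half turn about z gives the same grasp; the last joint's range is limited). The gripper opens to 87 mm and grips with 3 to 60 N. Pads are 19 mm wide; open, the fingers measure 117 mm over their backs; the gripper's body (75 mm by 190 mm) begins 51 mm behind the grasp point.
Start: joints at [-1.347, 0.527, 1.433, -0, 1.181, -0.178], TCP at [0.245, -0.575, 0.405] pointing down, gripper open.
Joint ranges: [-3.08, 3.08], [-0.75, 2.2], [0.22, 2.44], [-1.43, 4.57], [0, 2.65], [-2.85, 2.85]. Speed limits (rad/s): [2.79, 2.79, 3.14, 3.14, 3.14, 3.14].

## Interface

Orientations are given as a unit quaternion [x, y, z, w].
In Python, from rig import * gives the robot as it stands.
- The arm moves only by the tool move_arm, never from a script. Its argument "commands" is a list that holds one entry, the list of rows, each a list of 6 numbers: the shift along the tool's x, y, z in units of 40 mm (1.0 is 40 mm), then the turn, a rotation vector about the tool's x, y, z in rad. A call has 1 to 12 rows; each row is the pose to reach, as a shift and turn from the pose commanded when the call began, along the tool's axes at that moment; what a row does not reach only later rows make up. A row lasts 1/8 s, in which the tool goes at most 62.5 mm and 10.7 degrees, less where a joint would pass 70% of its speed; a pose out of reach is approached as far as the arm can. A call with a gripper value outside its range is refused whole. "claw" is the closure, from -1 (fully open) to 1 (shut), so that 0 is half open, set as the call begins (left out, the last holds). The fingers move at their own pace and stop on an object; "squeeze" is the grip in N (left out, the last holds). Time passes only in rows, so rows that repeat a pose let the fingers close. It gives the time, the measured TCP pose, the force, the opening and the grip force at its end, in the units of the state.
- get_obs(): the state, without advancing time (a new reading comes with each control period).
- camera(name): name is "scene" or "top" or "wrist"; returns a dict with "pixels" (420x560x3 uint8, blue, green, red), "range_z" (420x560 float32, m along the optical axis (not along the pixel's ray), 0 where there is no reading), "camera_matrix" (3x3 intrinsics, pixels), "extrinsics" (4x4, takes a point from world to camera coordinates). Camera axes: x right, y up, looking along -z (the intrinsics and any distortion apply to the point x, -y, -z); pixel columns grow to the right and rows downward; lengths in m; the calibration is good to about 2 mm. A picture is of the moment at which its call begins.
- hand_in(): hands the job in; it is judged then, once.
The state is a dict: "time": time; "q": joint angles; "joint_velocities": joint speeds; "joint_torque": joint torques, N m; "position": TCP position; "tool_rot": TCP orientation; "ft_force": force on the tool from outside, world axes, zero at the start; "moment": the same for the moment, N m; "grip_width": finger opening in m; "grip_force": force on a finger pad.
Only numpy, scipy, OpenCV 4.12 (cv2) and the standard library are available. Lean on these libraries where they do the work, as an engineer would, in place of code of your own. Each camera call takes 0.05 s, during which the arm holds its last target. There are 200 camera calls.

## Working session

There is one attempt and no reset: what is moved stays moved. The work goes in short steps, Python scripts to look and compute and a tool call to move; the robot and the scene stay as the last step left them, time stands still between calls to the robot, and variables do not carry over. Pictures are saved under pics/ and viewed, at most 10 in all, crops included, and the job is handed in when it is done.

Besides the shell and the picture viewer there is one more tool, called after "Emit:" as name(argument=value, ...), one argument or row to a line, values as JSON. move_arm: Moves the arm, as the interface text tells. Its arguments: {"type":"object","properties":{"commands":{"type":"array","items":{"type":"array","items":{"type":"array","items":{"type":"number"}}}},"claw":{"type":"number"},"squeeze":{"type":"number"}},"required":["commands"]}

```bash
ls; mkdir -p pics; python3 - <<'E'
from rig import *
import cv2,numpy as np
o=get_obs(); print(o)
for n in ("scene","top"):
    c=camera(n); cv2.imwrite(f"pics/{n}0.png",c["pixels"]); np.savez(f"{n}0.npz",**c); print(n,c["camera_matrix"],c["extrinsics"])
E
```

```text
pics
{'time': 0.0, 'q': array([-1.34648282e+00,  5.28468103e-01,  1.43388207e+00, -1.35924757e-05,
        1.18135774e+00, -1.78480228e-01]), 'joint_velocities': array([-0.00176335,  0.00193524,  0.00048734,  0.00076699, -0.00028805,
       -0.00175997]), 'joint_torque': array([ 7.88881425e-04, -4.40038562e+01, -1.76591635e+01,  6.33549294e-02,
        5.82338660e-02, -1.58999601e-04]), 'position': array([ 0.2449557 , -0.57463606,  0.40377645]), 'tool_rot': array([ 9.79787042e-01,  2.00040580e-01, -3.05181141e-05, -1.05720582e-03]), 'ft_force': array([-0.16766537,  0.2133114 ,  0.54438473]), 'moment': array([ 0.06973034, -0.00609823,  0.02658017]), 'grip_force': 0.0, 'grip_width': 0.08704070869940102}
scene [[415.19239948   0.         288.40017428]
 [  0.         415.19239948 212.8980785 ]
 [  0.           0.           1.        ]] [[ 1.77793177e-01  9.84067252e-01 -1.10886948e-03 -1.82423584e-01]
 [-8.53555873e-01  1.54774027e-01  4.97481027e-01  4.11030157e-01]
 [ 4.89726411e-01 -8.75022500e-02  8.67474148e-01 -1.24962444e+00]
 [ 0.00000000e+00  0.00000000e+00  0.00000000e+00  1.00000000e+00]]
top [[541.19206963   0.         276.48217123]
 [  0.         541.19206963 214.13654662]
 [  0.           0.           1.        ]] [[-0.0189846  -0.99978816  0.00795141  0.07221025]
 [ 0.98463479 -0.01731488  0.17376571 -0.58004172]
 [-0.17359123  0.01112811  0.98475492 -1.13817211]
 [ 0.          0.          0.          1.        ]]
```

View pics/scene0.png

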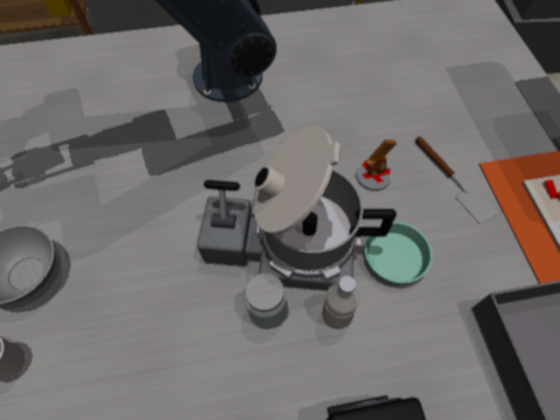

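View pics/top0.png

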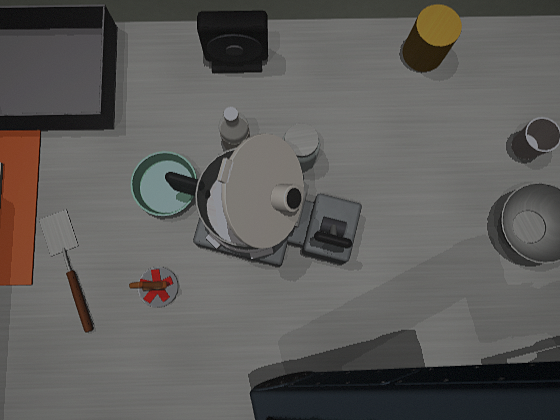

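The views show the cutter at about (250,200) in the top view, yawed slightly clockwise. The handle is at (180,183), the box at (332,230), the showpiece at (155,287), and the mould at (165,185). Next I'll measure with depth.

```bash
cat > h.py <<'E'
import numpy as np,cv2
def world(c):
    K=c["camera_matrix"];E=c["extrinsics"];d=c["range_z"];h,w=d.shape
    u,v=np.meshgrid(np.arange(w),np.arange(h))
    p=np.stack([(u-K[0,2])/K[0,0]*d,-(v-K[1,2])/K[1,1]*d,-d],-1)
    W=(p-E[:3,3])@E[:3,:3]
    W[d<=0]=np.nan
    return W
def circ(P):
    A=np.c_[2*P,np.ones(len(P))];s=np.linalg.lstsq(A,(P**2).sum(1),rcond=None)[0]
    return s[:2],np.sqrt(s[2]+s[:2]@s[:2])
E
python3 - <<'E'
from h import *
for n in("top","scene"):
    c=dict(np.load(n+"0.npz"));W=world(c);x,y,z=W[...,0],W[...,1],W[...,2];hsv=cv2.cvtColor(c["pixels"],cv2.COLOR_BGR2HSV)
    print(n)
    reg=np.zeros(z.shape,bool)
    if n=="top": reg[120:280,120:380]=1
    else: reg[120:335,190:440]=1
    # box top
    b=reg&(abs(z-.091)<.006)
    if n=="top": b[:,:300]=0
    else: b[:,256:]=0
    m=cv2.morphologyEx(b.astype(np.uint8),cv2.MORPH_OPEN,np.ones((3,3)))>0
    P=W[m][:,:2].astype(np.float32); print("box",len(P),cv2.minAreaRect(P))
    dark=hsv[...,2]<60
    if n=="top":
        k=dark&reg&(z>.1)&(z<.2); k[:,205:]=0
    else: k=dark&reg&(z>.1)&(z<.2); k[:,:362]=0
    P=W[k];print("handle",len(P),np.median(P,0),P.min(0),P.max(0))
    g=(hsv[...,0]>65)&(hsv[...,0]<90)&(hsv[...,1]>60)&reg&(abs(z-.04)<.006)
    P=W[g][:,:2];print("mould",len(P),circ(P))
    r=reg|False; r[:]=0
    if n=="top": r[262:312,120:185]=1
    else: r[130:192,350:400]=1
    a=r&(z>.03)&(hsv[...,1]>80);P=W[a];print("fin",len(P),P.min(0),P.max(0),P.mean(0))
    a=reg&(z>.2)&(z<.45)
    l=a&(hsv[...,1]<80)&(hsv[...,2]>110);P=W[l];print("lid",len(P),P.min(0),P.max(0))
    if len(P)>50:
        q=P
        for _ in range(6):
            s=np.linalg.svd(q-q.mean(0),full_matrices=False)[2][2];s=s*np.sign(s[2]);o=q.mean(0);e=abs((P-o)@s);q=P[e<.006]
        print("plane",s,o,len(q),"ang",np.arccos(s[2]))
        i=q[:,2].argmax();print("hi",q[i], "lo",q[q[:,2].argmin()])
        # lid circle
        d=np.array([s[0],s[1],0]);d/=np.linalg.norm(d);hx=np.cross([0,0,1],d);ly=np.cross(s,hx);
        c2=(q-o)@np.c_[hx,ly];hull=cv2.convexHull(c2.astype(np.float32))[:,0];print("yaw dir",d,cv2.minEnclosingCircle(c2.astype(np.float32)))
E
```

```text
top
box 1923 ((0.5449721813201904, -0.05569164454936981), (0.09922008216381073, 0.12925778329372406), 74.13294982910156)
handle 758 [0.62427729 0.2365366  0.17846274] [0.54735789 0.20387154 0.10020831] [0.64589114 0.28074327 0.19485415]
mould 250 (array([0.65727471, 0.31224043]), np.float64(0.07050809239971702))
fin 318 [0.39778963 0.29197341 0.03006791] [0.46534976 0.36127774 0.14653492] [0.42886961 0.32358349 0.09677347]
lid 6940 [0.48489881 0.01122348 0.20018633] [0.68289158 0.16143502 0.36505292]
plane [-0.20320246 -0.73035285  0.65214529] [0.58462422 0.09267562 0.29084502] 6558 ang 0.86038547470582
hi [0.60033793 0.15245919 0.36505292] lo [0.55831152 0.02194788 0.20018633]
yaw dir [-0.26804388 -0.9634067   0.        ] ((0.002610847819596529, -0.01174870878458023), 0.1089460551738739)
scene
box 1883 ((0.545320451259613, -0.055124431848526), (0.09914084523916245, 0.12880657613277435), 73.76819610595703)
handle 705 [0.6365873  0.25863283 0.15860569] [0.43246373 0.21873868 0.10052486] [0.64828744 0.3514541  0.19372116]
mould 297 (array([0.65931624, 0.31223054]), np.float64(0.07063580084536202))
fin 526 [0.40195122 0.2938524  0.0300016 ] [0.46683258 0.36373709 0.14276466] [0.43548233 0.32646796 0.08399822]
lid 5482 [0.48191791 0.01177555 0.20050103] [0.68409994 0.16244182 0.36317731]
plane [-0.20036387 -0.72876766  0.65479158] [0.59748893 0.0928226  0.29363372] 5041 ang 0.8568894920486521
hi [0.59911747 0.15219    0.36317731] lo [0.59200174 0.01239531 0.20050103]
yaw dir [-0.26509838 -0.96422137  0.        ] ((-0.010615401901304722, -0.016525888815522194), 0.10900602489709854)
```

```bash
cat >> h.py <<'E'
from scipy.spatial.transform import Rotation as R
YA=np.array([.2756,.9613,0]);XA=np.array([.9613,-.2756,0]);AX=np.array([.5961,.1224,0])
def M(x,y,z): return AX+x*XA+y*YA+np.array([0,0,z])      # machine -> world
def rows(wps):
    """wps: (machine x,y,tip z, yaw of tool x) -> rows"""
    from rig import get_obs
    o=get_obs();R0=R.from_quat(o["tool_rot"])
    for x,y,z,yaw in wps:
        T=M(x,y,z+.182);Rt=R.from_euler("z",yaw)*R.from_euler("x",np.pi)
        s=R0.inv().apply(T-o["position"])/.04;r=(R0.inv()*Rt).as_rotvec()
        print(np.round(s,2).tolist(),np.round(r,2).tolist())
def state():
    from rig import get_obs
    o=get_obs();p=o["position"]+R.from_quat(o["tool_rot"]).apply([0,0,.182]);d=p-AX
    print("t",o["time"],"tip m",np.round([d@XA,d@YA,p[2]],4),"F",np.round(o["ft_force"],1),"grip",o["grip_width"],"q",np.round(o["q"],2))
E
python3 -c "
from h import *
state();rows([(0,0,.38,1.292)])"
```

```text
t 0.1 tip m [-0.1456 -0.7666  0.2219] F [ 0.3 -0.8 -0.6] grip 0.08703379581493445 q [-1.35  0.53  1.43 -0.    1.18 -0.18]
[14.91, -12.6, -3.92] [-0.0, -0.0, -0.89]
```

Emit:
move_arm(
  commands=[
    [[0, 0, -2, 0, 0, 0], [0, 0, -3.9, 0, 0, 0], [14.9, -12.6, -3.9, 0, 0, -0.89], [14.9, -12.6, -3.9, 0, 0, -0.89], [14.9, -12.6, -3.9, 0, 0, -0.89], [14.9, -12.6, -3.9, 0, 0, -0.89], [14.9, -12.6, -3.9, 0, 0, -0.89], [14.9, -12.6, -3.9, 0, 0, -0.89], [14.9, -12.6, -3.9, 0, 0, -0.89], [14.9, -12.6, -3.9, 0, 0, -0.89], [14.9, -12.6, -3.9, 0, 0, -0.89], [14.9, -12.6, -3.9, 0, 0, -0.89]],
  ],
  claw=1,
)

```text
time: 1.6
position: [0.5261, -0.015, 0.5544]
tool_rot: [0.798, 0.602, -0.0, -0.0]
ft_force: [0.5, -0.8, 1.0]
grip_width: 0.0004
grip_force: 0.0
```

```bash
python3 -c "
from h import *
state();rows([(0,0,.38,1.292)])"
```

```text
t 1.6 tip m [-0.0295 -0.1514  0.3724] F [ 0.5 -0.8  1. ] grip 0.0004165179236043368 q [-0.24  0.24  1.46 -0.    1.43  0.04]
[3.78, 0.74, -0.19] [-0.0, 0.0, 0.0]
```

Emit:
move_arm(
  commands=[
    [[2, 0.4, -0.3, 0, 0, 0], [3.8, 0.74, -0.3, 0, 0, 0], [3.8, 0.74, -0.3, 0, 0, 0], [3.8, 0.74, -0.3, 0, 0, 0], [3.8, 0.74, -0.3, 0, 0, 0]],
  ],
)

```text
time: 2.22
position: [0.5955, 0.1205, 0.5659]
tool_rot: [0.798, 0.602, -0.001, -0.0]
ft_force: [-0.2, -0.5, -0.1]
grip_width: 0.0001
grip_force: 0.0
```

```bash
python3 -c "
from h import *
state()
L=.165
rows([(0,-.104+L*np.cos(t)-.01*np.sin(t),.19+L*np.sin(t)+.01*np.cos(t)-.003,1.292) for t in np.linspace(.86,0,11)])"
```

```text
t 2.225 tip m [-3.000e-04 -2.200e-03  3.839e-01] F [-0.2 -0.5 -0.1] grip 0.0001301635502258397 q [ 0.02  0.37  1.25 -0.    1.52  0.29]
[-0.05, 0.0, 1.63] [-0.0, 0.0, 0.0]
[0.23, 0.0, 1.86] [-0.0, 0.0, 0.0]
[0.48, 0.0, 2.11] [-0.0, 0.0, 0.0]
[0.71, 0.01, 2.38] [-0.0, 0.0, 0.0]
[0.92, 0.01, 2.67] [-0.0, 0.0, 0.0]
[1.1, 0.01, 2.98] [-0.0, 0.0, 0.0]
[1.25, 0.01, 3.3] [-0.0, 0.0, 0.0]
[1.38, 0.01, 3.63] [-0.0, 0.0, 0.0]
[1.48, 0.01, 3.97] [-0.0, 0.0, 0.0]
[1.54, 0.01, 4.32] [-0.0, 0.0, 0.0]
[1.58, 0.01, 4.67] [-0.0, 0.0, 0.0]
```

Emit:
move_arm(
  commands=[
    [[-0.05, 0, 0.8, 0, 0, 0], [-0.05, 0, 1.5, 0, 0, 0], [0.23, 0, 1.86, 0, 0, 0], [0.48, 0, 2.1, 0, 0, 0], [0.71, 0, 2.4, 0, 0, 0], [0.92, 0, 2.67, 0, 0, 0], [1.1, 0, 3.0, 0, 0, 0], [1.25, 0, 3.3, 0, 0, 0], [1.38, 0, 3.65, 0, 0, 0], [1.48, 0, 4.0, 0, 0, 0], [1.54, 0, 4.3, 0, 0, 0], [1.56, 0, 4.5, 0, 0, 0]],
  ],
)

```text
time: 3.72
position: [0.6129, 0.1812, 0.3856]
tool_rot: [0.798, 0.602, -0.0, -0.0]
ft_force: [-0.5, 0.7, 1.4]
grip_width: 0.0006
grip_force: 0.6
```

```bash
python3 -c "
from h import *
state();rows([(0,.06,.200,1.292),(0,.06,.196,1.292)])"
```

```text
t 3.725 tip m [-2.000e-04  6.120e-02  2.036e-01] F [-0.5  0.7  1.4] grip 0.0005978498606552964 q [0.11 0.57 1.41 0.   1.16 0.39]
[-0.03, 0.0, 0.09] [-0.0, -0.0, 0.0]
[-0.03, 0.0, 0.19] [-0.0, -0.0, 0.0]
```

Emit:
move_arm(
  commands=[
    [[0, 0, 0.1, 0, 0, 0], [0, 0, 0.2, 0, 0, 0], [0, 0, 0.25, 0, 0, 0], [0, 0, 0.25, 0, 0, 0]],
  ],
)

```text
time: 4.22
position: [0.6124, 0.1813, 0.3823]
tool_rot: [0.798, 0.602, 0.001, 0.001]
ft_force: [-7.5, -0.8, 22.8]
grip_width: 0.0005
grip_force: 11.6
```

```bash
python3 -c "
from h import *
from rig import *
state()
for n in ['scene','top']:
    c=camera(n);W=world(c);k=np.zeros(W.shape[:2],bool);k[120:300,220:360]=1
    hsv=cv2.cvtColor(c['pixels'],cv2.COLOR_BGR2HSV)
    D=W-AX;X=D@XA;Y=D@YA
    for a,b in((-.095,-.06),(-.06,-.02),(-.02,.02),(.02,.06),(.06,.09)):
        m=(abs(X)>.04)&(abs(X)<.07)&(Y>a)&(Y<b);print(n,a,b,np.nanmedian(W[...,2][m]),m.sum())
    cv2.imwrite(f'pics/{n}1.png',c['pixels'])
"
```

```text
t 4.225 tip m [-1.000e-04  6.130e-02  2.003e-01] F [-7.5 -0.8 22.8] grip 0.0005149169182839164 q [0.11 0.57 1.42 0.   1.15 0.39]
scene -0.095 -0.06 0.19834492348604715 639
scene -0.06 -0.02 0.20062355416253877 761
scene -0.02 0.02 0.2017409242583298 1061
scene 0.02 0.06 0.5046941490208217 1379
scene 0.06 0.09 0.5227976610514309 1142
top -0.095 -0.06 0.19938897463909525 573
top -0.06 -0.02 0.2006296621161771 720
top -0.02 0.02 0.20242422194436271 652
top 0.02 0.06 0.3690404006516935 220
top 0.06 0.09 0.5217676440425674 682
```

View pics/scene1.png

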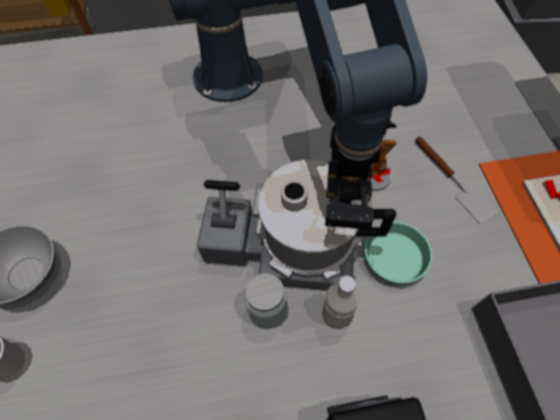

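Lid is closed (level, firm contact at z=0.200). The scene shows the cutter and neighbours undisturbed. Next I'll go over the handle.

```bash
python3 -c "
from h import *
rows([(0,.0613,.25,1.292),(0,.155,.25,1.292),(0,.155,.145,1.292)])"
```

```text
[0.01, 0.02, -1.24] [0.0, -0.0, 0.0]
[2.35, 0.02, -1.24] [0.0, -0.0, 0.0]
[2.35, 0.01, 1.39] [0.0, -0.0, 0.0]
```

Emit:
move_arm(
  commands=[
    [[0, 0, -1.4, 0, 0, 0], [0, 0, -1.4, 0, 0, 0], [1.2, 0, -1.4, 0, 0, 0], [2.35, 0, -1.4, 0, 0, 0], [2.35, 0, -1.4, 0, 0, 0], [2.35, 0, -1.4, 0, 0, 0], [2.35, 0, -1.4, 0, 0, 0]],
  ],
  claw=-0.3,
)

```text
time: 5.2
position: [0.6386, 0.2702, 0.4321]
tool_rot: [0.799, 0.602, -0.001, -0.0]
ft_force: [-0.7, 0.1, 0.6]
grip_width: 0.0549
grip_force: 0.0
```

```bash
python3 -c "
from h import *
from rig import *
state();rows([(0,.155,.145,1.292)])
c=camera('wrist');cv2.imwrite('pics/w1.png',c['pixels'])
W=world(c);D=W-AX;hsv=cv2.cvtColor(c['pixels'],cv2.COLOR_BGR2HSV)
X=D@XA;Y=D@YA;m=(W[...,2]>.12)&(W[...,2]<.197)&(Y>.11)&(abs(X)<.05)&(hsv[...,2]<80)
P=np.c_[X[m],Y[m],W[...,2][m]];print(len(P),np.percentile(P,[2,50,98],axis=0))
"
```

```text
t 5.2 tip m [-1.000e-04  1.537e-01  2.501e-01] F [-0.7  0.1  0.6] grip 0.05488505628008435 q [ 0.24  0.6   1.21 -0.    1.33  0.52]
[0.03, -0.0, 2.63] [-0.0, 0.0, -0.0]
1813 [[-0.01256173  0.1220355   0.12809391]
 [-0.00212087  0.14995742  0.18541004]
 [ 0.00786686  0.16570535  0.19072475]]
```

View pics/w1.png

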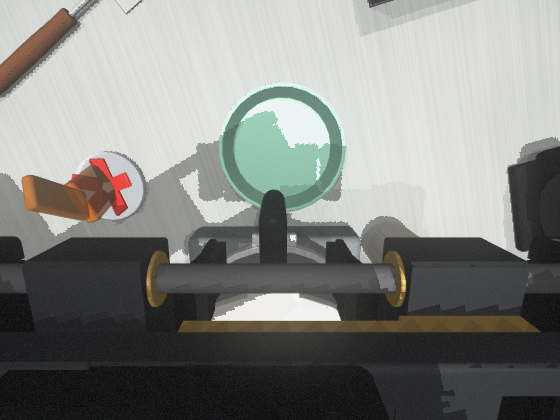

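The handle end (272,225) lies centred between the fingers (about 205 and 345). I'll descend around the bar.

Emit:
move_arm(
  commands=[
    [[0.03, 0, 0.9, 0, 0, 0], [0.03, 0, 1.8, 0, 0, 0], [0.03, 0, 2.6, 0, 0, 0], [0.03, 0, 2.6, 0, 0, 0]],
  ],
)

```text
time: 5.75
position: [0.6381, 0.2713, 0.3257]
tool_rot: [0.799, 0.602, -0.003, -0.001]
ft_force: [0.2, 0.5, 0.9]
grip_width: 0.0565
grip_force: 0.0
```

```bash
python3 -c "
from h import *
state();rows([(-.157*np.sin(t),.157*np.cos(t),.145,1.292+t) for t in np.arange(.13,1.57,.13)])"
```

```text
t 5.75 tip m [-0.0017  0.1541  0.1437] F [0.2 0.5 0.9] grip 0.05647863094366034 q [ 0.24  0.71  1.31 -0.    1.13  0.52]
[0.02, -0.49, -0.03] [-0.01, 0.0, -0.13]
[-0.07, -0.99, -0.03] [-0.01, 0.0, -0.26]
[-0.24, -1.48, -0.02] [-0.01, 0.0, -0.39]
[-0.46, -1.93, -0.02] [-0.01, 0.0, -0.52]
[-0.74, -2.36, -0.02] [-0.01, 0.0, -0.65]
[-1.08, -2.74, -0.01] [-0.01, 0.0, -0.78]
[-1.46, -3.08, -0.01] [-0.01, 0.0, -0.91]
[-1.88, -3.37, -0.01] [-0.01, 0.0, -1.04]
[-2.34, -3.6, -0.0] [-0.01, -0.0, -1.17]
[-2.82, -3.77, 0.0] [-0.01, -0.0, -1.3]
[-3.32, -3.87, 0.0] [-0.01, -0.0, -1.43]
[-3.83, -3.91, 0.0] [-0.01, -0.0, -1.56]
```

Emit:
move_arm(
  commands=[
    [[0, 0, 0, 0, 0, 0], [0.02, -0.49, 0, 0, 0, -0.13], [-0.07, -0.99, 0, 0, 0, -0.26], [-0.24, -1.48, 0, 0, 0, -0.39], [-0.46, -1.93, 0, 0, 0, -0.52], [-0.74, -2.36, 0, 0, 0, -0.65], [-1.08, -2.74, 0, 0, 0, -0.78], [-1.46, -3.08, 0, 0, 0, -0.91], [-1.88, -3.37, 0, 0, 0, -1.04], [-2.34, -3.6, 0, 0, 0, -1.17], [-2.34, -3.6, 0, 0, 0, -1.17]],
  ],
  claw=0.2,
)

```text
time: 7.12
position: [0.4749, 0.2216, 0.3305]
tool_rot: [0.334, 0.943, 0.001, 0.001]
ft_force: [-0.1, 0.3, -0.3]
grip_width: 0.0349
grip_force: 0.0
```

```bash
python3 -c "
from h import *
state();rows([(-.157*np.sin(t),.157*np.cos(t),.145,1.292+t) for t in (1.25,1.32,1.39,1.46,1.53,1.57,1.6)])"
```

```text
t 7.125 tip m [-0.1434  0.0623  0.1485] F [-0.1  0.3 -0.3] grip 0.03489484003710473 q [ 0.22  0.5   1.76 -0.    0.88 -0.67]
[-0.0, -0.34, 0.09] [0.0, 0.0, -0.08]
[-0.04, -0.61, 0.09] [0.0, 0.0, -0.15]
[-0.09, -0.88, 0.09] [0.0, 0.0, -0.22]
[-0.16, -1.15, 0.09] [0.0, 0.0, -0.29]
[-0.24, -1.41, 0.09] [0.0, 0.0, -0.36]
[-0.3, -1.55, 0.09] [0.0, 0.0, -0.4]
[-0.35, -1.66, 0.09] [0.0, 0.0, -0.43]
```

Emit:
move_arm(
  commands=[
    [[0, -0.34, 0, 0, 0, -0.08], [-0.04, -0.61, 0, 0, 0, -0.15], [-0.09, -0.88, 0, 0, 0, -0.22], [-0.16, -1.15, 0, 0, 0, -0.29], [-0.24, -1.41, 0, 0, 0, -0.36], [-0.3, -1.55, 0, 0, 0, -0.4], [-0.35, -1.66, 0, 0, 0, -0.43], [-0.35, -1.66, 0, 0, 0, -0.43], [-0.35, -1.66, 0, 0, 0, -0.43]],
  ],
)

```text
time: 8.25
position: [0.4449, 0.1619, 0.3292]
tool_rot: [0.125, 0.992, 0.0, 0.001]
ft_force: [1.0, 0.0, 0.3]
grip_width: 0.0347
grip_force: 0.0
```

```bash
python3 -c "
from h import *
from rig import *
state()
for n in ('scene','top'):
  c=camera(n);cv2.imwrite(f'pics/{n}2.png',c['pixels'])"
```

```text
t 8.25 tip m [-0.1559 -0.0035  0.1472] F [1.  0.  0.3] grip 0.034690319710085814 q [ 0.11  0.45  1.88  0.    0.81 -1.21]
```

View pics/scene2.png

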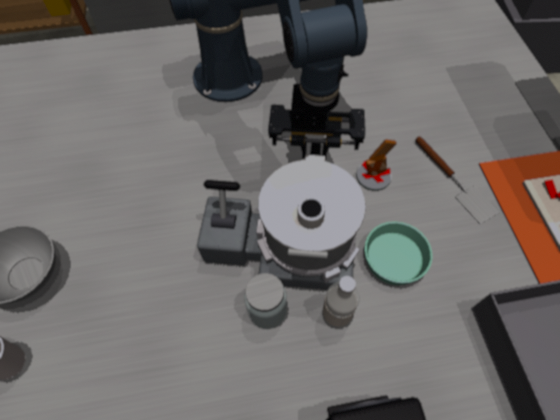

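Bowl has turned: the hinge is now at the rear (307,253), the tab at the front (317,158), stub (310,210). The showpiece and others are in place. I'll let go upward and verify.

Emit:
move_arm(
  commands=[
    [[0, 0, -1, 0, 0, 0], [0, 0, -2, 0, 0, 0], [0, 0, -2.8, 0, 0, 0], [0, 0, -2.8, 0, 0, 0]],
  ],
)

```text
time: 8.85
position: [0.4448, 0.1619, 0.4431]
tool_rot: [0.124, 0.992, 0.001, 0.003]
ft_force: [-0.2, -0.1, -0.1]
grip_width: 0.0344
grip_force: 0.0
```

```bash
python3 -c "
from h import *
from rig import *
state();rows([(-.1,-.185,.26,2.862),(-.1,-.185,.15,2.862)])
c=camera('scene');cv2.imwrite('pics/scene3.png',cv2.resize(c['pixels'][100:320,180:450],None,fx=2.5,fy=2.5))
W=world(c);D=W-AX;X=D@XA;Y=D@YA;Z=W[...,2];hsv=cv2.cvtColor(c['pixels'],cv2.COLOR_BGR2HSV)
r=np.hypot(X,Y)
m=(r>.104)&(r<.117)&(abs(Z-.198)<.008)&(X<0);print('tab',m.sum(),np.degrees(np.arctan2(-Y[m].mean(),-X[m].mean())))
m=(Z>.225)&(Z<.245)&(r<.08);print('stub',m.sum(),X[m].mean(),Y[m].mean())
m=(Z>.19)&(Z<.215)&(r<.1);A=np.c_[X[m],Y[m],np.ones(m.sum())];print('slope',np.linalg.lstsq(A,Z[m],rcond=None)[0])
m=(r>.12)&(r<.18)&(Z>.12)&(Z<.2)&(X<-.1);print('handle',m.sum(),X[m].mean(),Y[m].mean())
m=(hsv[...,2]<60)&(Z>.14)&(Z<.2)&(Y<-.14)&(Y>-.23)&(abs(X)<.1);print('lever',m.sum(),np.median(X[m]),np.median(Y[m]),np.median(Z[m]))
"
```

```text
t 8.85 tip m [-0.1552 -0.0033  0.2611] F [-0.2 -0.1 -0.1] grip 0.03436504210786275 q [ 0.11  0.27  1.75  0.    1.11 -1.21]
[-1.27, -4.57, 0.02] [0.0, 0.01, 0.03]
[-1.25, -4.58, 2.77] [0.0, 0.01, 0.03]
tab 83 -0.03093286820803972
stub 550 0.036075660688991706 0.0003908382189711378
slope [ 0.00218942 -0.00073029  0.1999641 ]
handle 144 -0.14368060335900726 -0.0011136755296564352
lever 302 -0.034065445638757214 -0.18263467983934073 0.18018625917156808
```

View pics/scene3.png

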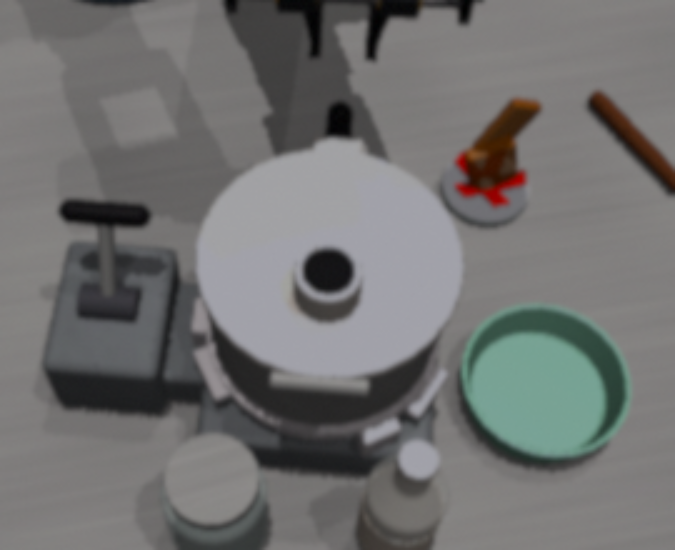

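The crop shows the lid flat (slope 0.002), the tab (340,145) and handle (340,120) straight to the front, so the bowl is locked. Everything else stands in place. Now the lever, whose bar is at (105,213).

Emit:
move_arm(
  commands=[
    [[-1.27, -1.5, 0, 0, 0, 0], [-1.27, -3, 0, 0, 0, 0], [-1.27, -4.57, 0, 0, 0, 0], [-1.27, -4.57, 0, 0, 0, 0], [-1.27, -4.57, 1, 0, 0, 0], [-1.27, -4.57, 2, 0, 0, 0], [-1.27, -4.57, 2.7, 0, 0, 0], [-1.27, -4.57, 2.7, 0, 0, 0]],
  ],
  claw=1,
)

```text
time: 9.9
position: [0.4474, -0.027, 0.3302]
tool_rot: [0.124, 0.992, 0.001, -0.004]
ft_force: [-0.3, 0.0, -0.5]
grip_width: 0.0005
grip_force: 0.0
```

```bash
python3 -c "
from h import *
state();rows([(x,-.185,.152,2.89) for x in (-.06,-.03,0,.02,.03)])"
```

```text
t 9.9 tip m [-0.1032 -0.1845  0.1482] F [-0.3  0.  -0.5] grip 0.0004550085349027749 q [-0.31  0.42  1.94  0.    0.79 -1.63]
[-1.04, -0.04, -0.1] [0.0, -0.01, 0.0]
[-1.79, -0.06, -0.11] [0.0, -0.01, 0.0]
[-2.54, -0.09, -0.11] [0.0, -0.01, 0.0]
[-3.04, -0.1, -0.12] [0.0, -0.01, 0.0]
[-3.29, -0.11, -0.12] [0.0, -0.01, 0.0]
```

Emit:
move_arm(
  commands=[
    [[-0.5, 0, -0.1, 0, 0, 0], [-1, 0, -0.1, 0, 0, 0], [-1.4, -0.05, -0.1, 0, 0, 0], [-1.8, -0.05, -0.1, 0, 0, 0], [-2.2, -0.1, -0.1, 0, 0, 0], [-2.6, -0.1, -0.1, 0, 0, 0], [-2.9, -0.1, -0.1, 0, 0, 0], [-3.05, -0.1, -0.1, 0, 0, 0], [-3.05, -0.1, -0.1, 0, 0, 0]],
  ],
)

```text
time: 11.02
position: [0.5655, -0.0619, 0.3366]
tool_rot: [0.124, 0.992, 0.0, -0.0]
ft_force: [-1.0, 0.6, 0.7]
grip_width: 0.0006
grip_force: 1.2
```

```bash
cat > lev.py <<'E'
from h import *
from rig import *
state()
for n in ('scene','top'):
    c=camera(n);W=world(c);D=W-AX;X=D@XA;Y=D@YA;Z=W[...,2];v=c['pixels'].max(-1)
    # bar parts at sides of the stem
    m=(v<70)&(Z>.15)&(Z<.2)&(((Y<-.2)&(Y>-.225))|((Y>-.17)&(Y<-.145)))&(X>-.08)&(X<.09)
    print(n,m.sum(),np.median(X[m]),np.percentile(X[m],[5,95]),np.median(Z[m]),'lever',.6+np.arctan2(np.median(X[m]),np.median(Z[m])-.008-.098))
E
python3 lev.py
```

```text
t 11.025 tip m [ 0.0212 -0.1856  0.1546] F [-1.   0.6  0.7] grip 0.0006313719932278318 q [-0.31  0.54  1.64  0.    0.96 -1.63]
scene 209 0.05210159029829215 [0.04230076 0.05761556] 0.17558217220810857 lever 1.2427184829873426
  return _methods._mean(a, axis=axis, dtype=dtype,
  ret = ret.dtype.type(ret / rcount)
Traceback (most recent call last):
  File "lev.py", line 8, in <module>
    print(n,m.sum(),np.median(X[m]),np.percentile(X[m],[5,95]),np.median(Z[m]),'lever',.6+np.arctan2(np.median(X[m]),np.median(Z[m])-.008-.098))
                                    ~~~~~~~~~~~~~^^^^^^^^^^^^^
IndexError: index -1 is out of bounds for axis 0 with size 0
```

Emit:
move_arm(
  commands=[
    [[-0.1, 0, 0, 0, 0, 0], [-0.2, 0, 0, 0, 0, 0], [-0.2, 0, 0, 0, 0, 0]],
  ],
)

```text
time: 11.5
position: [0.5692, -0.0627, 0.336]
tool_rot: [0.124, 0.992, 0.001, -0.008]
ft_force: [-13.7, 1.8, 9.5]
grip_width: 0.0002
grip_force: 8.3
```

Emit:
move_arm(
  commands=[
    [[0.8, 0, 0, 0, 0, 0], [1.8, 0, 0, 0, 0, 0], [3.2, 0, 0, 0, 0, 0], [3.5, 0, -1, 0, 0, 0], [3.5, 0, -2.5, 0, 0, 0], [3.5, -1, -3, 0, 0, 0], [3.5, -2, -3, 0, 0, 0], [3.5, -3, -3, 0, 0, 0], [3.5, -3, -3, 0, 0, 0]],
  ],
)

```text
time: 12.62
position: [0.4084, -0.1482, 0.4573]
tool_rot: [0.126, 0.992, -0.001, 0.002]
ft_force: [0.2, 0.1, 0.4]
grip_width: 0.0003
grip_force: 0.0
```

```bash
python3 lev.py 2>/dev/null; python3 - <<'E'
from rig import *
import cv2
cv2.imwrite('pics/scene4.png',camera('scene')['pixels'])
E
```

```text
t 12.625 tip m [-0.1051 -0.3122  0.2753] F [0.2 0.1 0.4] grip 0.00025302003394011093 q [-0.61  0.2   1.82 -0.    1.12 -1.92]
scene 203 0.05241249046341928 [0.04299439 0.05787722] 0.17567196758580064 lever 1.2449556208127377
top 214 0.04635785452422321 [0.03882747 0.05573982] 0.1760635552756672 lever 1.1845244901181422
```

View pics/scene4.png

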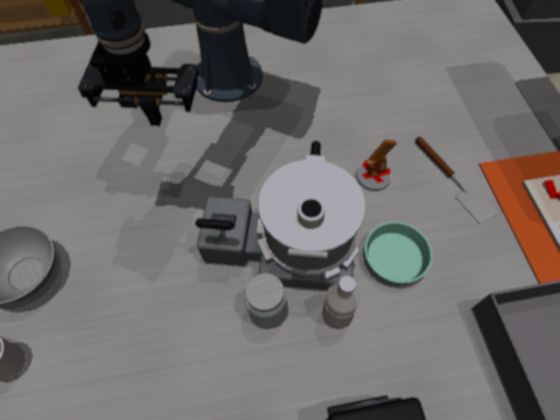

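The lever bar is at (216,222), leaning to the rear at its stop. The lid is closed, the handle is at the front (316,148), and the neighbours haven't moved. The arm is clear, so I'll hand in.

```bash
python3 -c "
from rig import *
print(hand_in())"
```

```text
the job is handed in; nothing more can be done
None
```

I handed the job in with the lid closed, the bowl locked at its stop, the start lever over to the rear, and the arm clear of the machine; the final picture shows the showpiece and the other items where they stood, though the hand-in returned no verdict.

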